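# Pack up and lay a strap clamp on a manifold block

## Robot

A 6-joint arm with a two-finger parallel gripper is mounted at the origin on a cart in front of the work surface, level with it; the furniture and walls round the work are solid. World frame = base frame: x ahead of the robot, y to its left, z up, the work surface at z = 0. Lengths are in m, angles in rad, forces in N, time in s.
With the tool pointing down it reaches from about 0.325 to 1 m from the base axis. Payload 5.1 kg.
Tool frame: the origin (TCP) lies midway between the tips of the shut fingers; the grasp point (between the pads) lies env.tcp_to_grasp behind it (env.tcp_to_grasp is the distance from the TCP to the grasp point, in m); z points along the fingers, y is the line along which they close (so a half turn about z gives the same grasp; the last joint's range is limited). The gripper opens to 85 mm and grips with 20 to 120 N. Pads are 22 mm wide; open, the fingers measure 114 mm over their backs; the gripper's body (76 mm by 85 mm) begins 54 mm behind the grasp point. The pads swing forward as they close: fully open they stand 13 mm farther back than shut.
Start: joints at [1.123, 0.124, 1.65, -0, 1.367, -0.083], TCP at [0.232, 0.607, 0.231] pointing down, gripper open.
Joint ranges: [-2.61, 2.61], [-1.02, 2.33], [0.03, 2.71], [-1.35, 4.49], [0.32, 2.68], [-2.91, 2.91]. Speed limits (rad/s): [2.57, 2.57, 3.14, 3.14, 3.14, 3.14].

## Interface

Orientations are given as a unit quaternion [x, y, z, w].
In Python, from cell import env gives the robot as it stands.
- The arm moves only by the shell command python3 -m pendant 'ROWS'. ROWS is JSON, one flat list of numbers, 5 for each row, row after row: the shift along the tool's x, y, z in m, then the turn about the tool's z in rad, then the closure, from 0 (fully open) to 1 (shut). A call has 1 to 12 rows; each row is the pose to reach, as a shift and turn from the pose commanded when the call began, along the tool's axes at that moment; what a row does not reach only later rows make up. A row lasts 1/12 s, in which the tool goes at most 41.7 mm and 7.16 degrees, less where a joint would pass 70% of its speed; a pose out of reach is approached as far as the arm can. A call with a gripper value outside its range is refused whole. The fingers move at their own pace and stop on an object; the grip force is fixed at half the most. Time passes only in rows, so rows that repeat a pose let the fingers close. It gives the time, the measured TCP pose, the force, the opening and the grip force at its end, in the units of the state.
- env.get_obs(): the state, without advancing time (a new reading comes with each control period).
- env.read_camera(name): name is "side" or "top"; returns the picture (480x640x3 uint8, red, green, blue); there is no depth.
- env.camera_model(name): a dict with "fx", "fy", "cx", "cy" (pixels), "world_from_camera" (4x4, takes a point from camera to world coordinates). Camera axes: x right, y down, z forward; pixel columns grow to the right and rows downward; lengths in m; the calibration is good to about 2 mm. A picture is of the moment at which its call begins. camera_model takes no time and is no camera call.
- env.sign_off(): hands the job in; it is judged then, once.
The state is a dict: "time_s": time; "q": joint angles; "qd": joint speeds; "joint_efforts": joint torques, N m; "eef_pos": TCP position; "tcp_rot": TCP orientation; "force": force on the tool from outside, world axes, zero at the start; "ft_torque": the same for the moment, N m; "grip_width": opening from 0.0 (shut) to 1.0 (fully open); "gripper_force": force on a finger pad.
Only numpy, scipy, OpenCV 4.12 (cv2) and the standard library are available. Lean on these libraries where they do the work, as an engineer would, in place of code of your own. Each camera call takes 0.05 s, during which the arm holds its last target. There are 200 camera calls.

## Task

Get the manifold block ready to be clamped down: on the heel pad, build a packing stack that comes level with the top of the block, using three of the four loose packing plates, the largest at the bottom and the smallest on top, each centred on the one below with its long side along the T-slot; leave the plate you do not need where it lies. Then lay the clamp strap level over the stud, narrow nose resting on the block and solid heel on the packing, and last drop the washer over the stud so that it lies flat on the strap. Do not shift the block; it must be ready for the nut.

Things in the scene. Friction and masses are not known exactly. Their poses are not given: they have to be found in the camera images.
- clamp_plate: dark steel T-slot clamping plate fixed on the bench, 250 x 110 mm, 12 mm thick. Origin: centre of its underside, on the bench; x runs along its length and its one T-slot (14 mm wide, on the centre line), z up. The heel pad lies towards its -x end, the stud near its middle, the manifold block at its +x end. Two strips under the block raise it 4 mm off the plate.
- heel_pad: flat bright pad 70 (x) x 60 (y) x 4 mm fixed on the plate's centre line, where the packing stands; its distance from the stud differs from start to start. Origin: centre of its underside (on the plate's top); its top is 4 mm above that. x is parallel to the plate's x.
- stud: upright threaded steel stud, 10 mm diameter, fixed in the T-slot. Origin: on its axis at the plate's top; its tip, tapered over the last 3.5 mm, stands 82 mm above the origin (38 mm above the level of the block's top). A flanged nut, 22 mm across and 11 mm high, sits at its foot.
- manifold: the work: an aluminium block 60 (x) x 80 (y) x 40 mm, 0.8 kg, loose, standing on the plate's rest strips, with two brass nipples on its +x end and a flat top. Origin: centre of its underside; top 40 mm above it. x parallel to the plate's x; its -x end faces the stud. The top of the block is 40 mm above the top of the heel pad.
- packer_a: loose steel packing plate, 60 (x) x 50 (y) mm, 20 mm thick, with two small dark holes in line along x, 0.36 kg. Origin: centre of its underside; z up.
- packer_b: loose steel packing plate, 55 (x) x 46 (y) mm, 16 mm thick, with two small dark holes in line along x, 0.28 kg. Origin: centre of its underside; z up.
- packer_c: loose steel packing plate, 50 (x) x 42 (y) mm, 12 mm thick, with two small dark holes in line along x, 0.19 kg. Origin: centre of its underside; z up.
- packer_d: loose steel packing plate, 40 (x) x 34 (y) mm, 8 mm thick, with two small dark holes in line along x, 0.09 kg. Origin: centre of its underside; z up.
- strap: dark steel clamp strap, 152 (x) x 36 (y) x 12 mm, 0.38 kg. Origin: centre of its underside; +x end is the nose (last 16 mm only 26 wide), -x the solid heel. Through slot 16 mm wide on its centre line from x = -8 to +50 mm. Centre of mass at x = -4 mm. In place the nose overlaps the block by some 20 mm (at least 10): origin then about 86 mm from the block's centre, towards the heel pad.
- washer: thick steel clamp washer, 36 mm outer diameter, 16 mm hole, 7 mm thick, 0.04 kg, lying flat. Origin: centre of its underside.
Not all that is in view belongs to the job. Leave any green or red look-alike of the packer_a alone.

How it is judged:
By the outcome, as a careful person would: the job done as asked, in the order asked, and still so for the second after the job is handed in, with the robot touching nothing.
It also fails if it takes over 112 s, if anything falls off the work surface, if the arm or the gripper's body presses on something with over 40 N, if the wrist force passes 120 N, or if a joint passes its speed limit or range.

## Working session

There is one attempt and no reset: what is moved stays moved. The work goes in short steps, Python scripts to look and compute and a shell command to move; the robot and the scene stay as the last step left them, time stands still between calls to the robot, and variables do not carry over. Pictures are saved under pics/ and viewed, at most 14 in all, crops included, and the job is handed in when it is done.

```bash
ls; mkdir -p pics
python3 - <<'E'
from cell import env
import cv2, numpy as np
o=env.get_obs(); print(o); print(env.tcp_to_grasp)
for n in("side","top"):
    im=env.read_camera(n); cv2.imwrite(f"pics/{n}0.png",im[:,:,::-1]); m=env.camera_model(n); print(n,{k:(np.round(v,4).tolist()) for k,v in m.items()})
E
```

```text
pics
{'time_s': 0.0, 'q': array([ 1.12341547e+00,  1.24509794e-01,  1.65165904e+00,  2.58079981e-05,
        1.36749801e+00, -8.26345688e-02]), 'qd': array([ 7.45504709e-04,  5.85659904e-04, -2.69304799e-04, -2.14999598e-04,
        1.55145805e-03,  2.03664126e-05]), 'joint_efforts': array([ 1.74831821e-03, -4.23604381e+01, -3.65456808e+01,  8.10032157e-05,
        7.08210093e-03,  9.15338717e-06]), 'eef_pos': array([0.23164276, 0.6066777 , 0.23005883]), 'tcp_rot': array([ 1.81366345e-01,  9.83415056e-01, -9.97578789e-04, -2.83826340e-04]), 'force': array([-0.7815942 , -0.39599105, -0.28120231]), 'ft_torque': array([-0.03529287, -0.04081874, -0.01729373]), 'gripper_force': 0.0, 'grip_width': 1.0024625013602393}
0.0187
side {'fx': 481.5631, 'fy': 481.5631, 'cx': 312.1842, 'cy': 233.7784, 'world_from_camera': [[0.9999, -0.0082, -0.0065, 0.5606], [0.0003, -0.5981, 0.8014, -0.5479], [-0.0104, -0.8014, -0.5981, 0.5638], [0.0, 0.0, 0.0, 1.0]]}
top {'fx': 606.3911, 'fy': 606.3911, 'cx': 314.7939, 'cy': 234.3113, 'world_from_camera': [[0.0219, -0.9977, 0.0639, 0.4902], [-0.9996, -0.0229, -0.014, 0.1302], [0.0155, -0.0635, -0.9979, 1.0683], [0.0, 0.0, 0.0, 1.0]]}
```

View pics/top0.png

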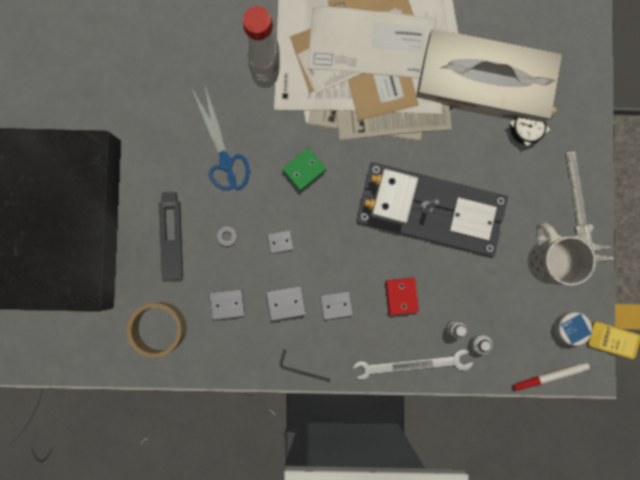

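View pics/side0.png

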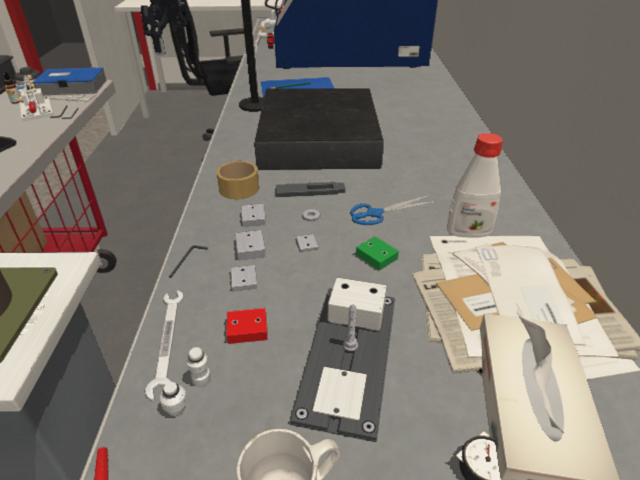

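The top view shows four grey plates: (227,305), (286,303), (337,306) and (281,241). The strap is at (171,237), the washer at (227,236), and the clamp plate runs from the block at (395,195) to the pad at (473,219). The red (402,296) and green (304,170) plates are decoys. The stack is 20+12+8 = 40 mm, so a, c and d, leaving b. I'll measure the sizes next.

```bash
cat > h.py <<'E'
import cv2, numpy as np
from cell import env
def ray(n,px,z):
    m=env.camera_model(n); T=np.array(m["world_from_camera"])
    px=np.atleast_2d(px).astype(float)
    d=np.c_[(px[:,0]-m["cx"])/m["fx"],(px[:,1]-m["cy"])/m["fy"],np.ones(len(px))]@T[:3,:3].T
    return T[:3,3]+d*((z-T[2,3])/d[:,2])[:,None]
def proj(n,P):
    m=env.camera_model(n); T=np.array(m["world_from_camera"])
    c=(np.atleast_2d(P)-T[:3,3])@T[:3,:3]
    return np.c_[c[:,0]/c[:,2]*m["fx"]+m["cx"],c[:,1]/c[:,2]*m["fy"]+m["cy"]]
def blob(im,box,lo,hi=256,k=8):
    """box x0,y0,x1,y1; grey range, upscaled; returns list of contours in image px"""
    x0,y0,x1,y1=box
    g=cv2.cvtColor(im,cv2.COLOR_RGB2GRAY)[y0:y1,x0:x1]
    g=cv2.resize(g,None,fx=k,fy=k,interpolation=cv2.INTER_CUBIC)
    m=((g>=lo)&(g<hi)).astype(np.uint8)
    cs,_=cv2.findContours(m,cv2.RETR_EXTERNAL,cv2.CHAIN_APPROX_NONE)
    c=max(cs,key=cv2.contourArea)[:,0].astype(float)
    return (c+.5)/k-.5+[x0,y0]
def rect(W):
    (c,s,a)=cv2.minAreaRect((W[:,:2]*1000).astype(np.float32))
    if s[0]<s[1]: s=s[::-1]; a+=90
    return np.round(c,1),np.round(s,1),round((a+90)%180-90,1)
E
python3 - <<'E'
from h import *
im=env.read_camera("top"); g=cv2.cvtColor(im,cv2.COLOR_RGB2GRAY)
for p in [(227,290),(286,285),(337,298),(281,236),(171,270),(227,228),(160,300),(430,225),(473,225),(395,205),(250,260)]: print(p,im[p[1],p[0]])
for nm,b in dict(p1=(200,280,255,330),p2=(255,278,315,330),p3=(312,280,365,330),p4=(260,222,300,260),washer=(210,220,245,255)).items():
    for z in(.008,.012,.016,.02):print(nm,z,*rect(ray("top",blob(im,b,118),z)))
print("strap",*rect(ray("top",blob(im,(145,180,195,295),0,68),.012)))
c=im[155:345,140:520]
cv2.imwrite("pics/crop1.png",cv2.resize(c,None,fx=2.1,fy=2.1,interpolation=cv2.INTER_CUBIC)[:,:,::-1])
E
```

```text
(227, 290) [113 113 109]
(286, 285) [105 106 102]
(337, 298) [144 143 142]
(281, 236) [147 146 145]
(171, 270) [72 73 72]
(227, 228) [140 140 138]
(160, 300) [103 102  96]
(430, 225) [70 71 70]
(473, 225) [204 200 188]
(395, 205) [209 205 193]
(250, 260) [103 104  99]
p1 0.008 [433.9 266.1] [54.8 45.8] -81.4
p1 0.012 [434.1 265.6] [54.6 45.6] -81.4
p1 0.016 [434.4 265.1] [54.4 45.4] -81.4
p1 0.02 [434.6 264.6] [54.2 45.3] -81.4
p2 0.008 [438.3 163.4] [60.9 50. ] -79.4
p2 0.012 [438.5 163.2] [60.7 49.8] -79.4
p2 0.016 [438.7 163.1] [60.5 49.6] -79.4
p2 0.02 [438.9 163. ] [60.2 49.4] -79.4
p3 0.008 [436.3  75. ] [50.3 42. ] -80.3
p3 0.012 [436.5  75.2] [50.1 41.9] -80.3
p3 0.016 [436.7  75.4] [49.9 41.7] -80.3
p3 0.02 [436.9  75.6] [49.7 41.5] -80.3
p4 0.008 [545.3 175.5] [40.2 34. ] -78.5
p4 0.012 [545.1 175.3] [40.1 33.9] -78.5
p4 0.016 [544.9 175.1] [39.9 33.8] -78.5
p4 0.02 [544.7 174.9] [39.8 33.7] -78.5
washer 0.008 [552.8 269.8] [34.2 33.4] -57.1
washer 0.012 [552.6 269.2] [34.1 33.3] -57.1
washer 0.016 [552.3 268.7] [34.  33.1] -57.1
washer 0.02 [552.1 268.2] [33.9 33. ] -57.1
strap [540.7 350.3] [135.8  16.3] -1.7
```

View pics/crop1.png

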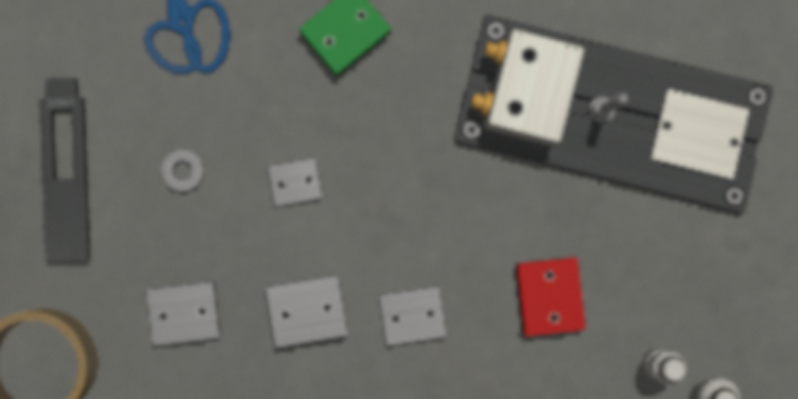

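The sizes confirm the plates: a at (286,303), c at (337,306), d at (281,241), and b, the one to leave, at (227,305). Next I'll measure the pad, block, stud and strap.

Run:
```python
from h import *
im=env.read_camera("top"); 
P=rect(ray("top",blob(im,(445,190,502,245),140),.016)); B=rect(ray("top",blob(im,(373,165,422,226),140),.056)); print("pad",*P,"block",*B)
print("plate",*rect(ray("top",blob(im,(350,155,512,260),0,84),.012)))
for t in(84,90): print("strap",*rect(ray("top",blob(im,(150,185,192,290),0,t),.012)))
# brightness-different subregions for stud
x0,y0,x1,y1=415,195,445,225
cv2.imwrite("pics/stud.png",cv2.resize(im[y0:y1,x0:x1],None,fx=10,fy=10,interpolation=cv2.INTER_CUBIC)[:,:,::-1])
s=env.read_camera("side"); cv2.imwrite("pics/studs.png",cv2.resize(s[270:430,290:400],None,fx=5,fy=3.75,interpolation=cv2.INTER_CUBIC)[:,:,::-1])
a=cv2.imread("pics/stud.png"); b=cv2.imread("pics/studs.png")[:, :500]; h=np.zeros((600,800,3),np.uint8); h[:300,:300]=a; h[:,300:]=cv2.resize(b,(500,600)); cv2.imwrite("pics/st.png",h)
```

```text
pad [ 592.1 -160.9] [70.4 60.3] 77.2 block [624.8 -14.7] [79.4 65.6] -13.9
plate [605.  -87.9] [251.7 116.5] 77.3
strap [548.4 366.2] [156.9  39.1] 4.2
strap [548.5 366.4] [158.6  40.4] 4.2
```

View pics/st.png

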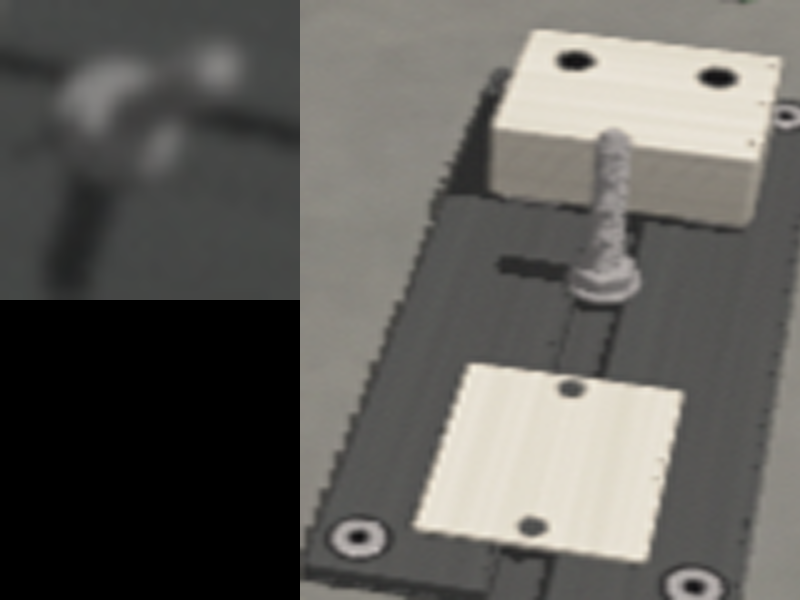

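The stud tip is at about (436,201) in top and (352.8,304.7) in side, and the nut foot is at about (425.6,206) in top. I'll add a helper that turns a target into tool-frame shifts.

```bash
cat >> h.py <<'E'
def tool():
    from scipy.spatial.transform import Rotation as R
    o=env.get_obs(); return o,R.from_quat(o["tcp_rot"]).as_matrix()
def delta(x,y,z,ang):
    """mm & deg of the closing axis (tool y) -> shift in tool axes, turn"""
    o,M=tool(); d=M.T@(np.array([x,y,z])/1000-o["eef_pos"])
    a=np.degrees(np.arctan2(M[1,1],M[0,1])); t=(a-ang+180)%360-180
    print("shift",np.round(d,4),"turn",round(np.radians(t),4),"| now",np.round(o["eef_pos"]*1000,1),"ang",round(a,2),"q6",round(o["q"][5],2),"t",round(o["time_s"],1))
def tri(pt,ps):
    A=[];b=[]
    for n,p in(("top",pt),("side",ps)):
        C=np.array(env.camera_model(n)["world_from_camera"])[:3,3]; d=ray(n,p,0)[0]-C; d/=np.linalg.norm(d)
        Q=np.eye(3)-np.outer(d,d); A.append(Q); b.append(Q@C)
    return np.linalg.lstsq(np.vstack(A),np.hstack(b),rcond=None)[0]*1000
E
python3 - <<'E'
from h import *
print("tip top",ray("top",(436.1,201.1),.093)*1e3,"side",ray("side",(352.4,304.2),.093)*1e3,"tri",tri((436.1,201.1),(352.4,304.2)))
print("foot",ray("top",(425.6,206.2),.02)*1e3, "side",ray("side",(350.8,344.5),.014)*1e3)
s=env.read_camera("side")
print("side pad",*rect(ray("side",blob(s,(310,362,372,422),150),.016)))
for nm,b,z in (("a",(230,226,270,262),.02),("c",(226,262,262,294),.012),("d",(292,230,322,254),.008)):
    print(nm,*rect(ray("side",blob(s,b,130),z)))
delta(438.9,163,120,10.6)
E
```

```text
tip top [[611.10245364 -79.11924817  93.        ]] side [[610.50592981 -78.50219106  93.        ]] tri [610.74192094 -79.00038444  93.53901348]
foot [[610.77961447 -76.51744775  20.        ]] side [[611.07410235 -81.79437543  14.        ]]
side pad [ 591.7 -162.7] [71.4 60.6] 77.3
a [437.2 155.1] [114.8  77.1] -85.9
c [435.7  69.6] [88.  63.8] -85.2
d [543.  173.8] [73.9 58.4] 89.2
shift [-0.3519 -0.3409  0.1111] turn 1.021 | now [231.8 607.  230.9] ang 69.1 q6 -0.08 t 0.3
```

```bash
python3 -m pendant '[-0.352,-0.341,0.05,1.021,0, -0.352,-0.341,0.05,1.021,0, -0.352,-0.341,0.05,1.021,0, -0.352,-0.341,0.05,1.021,0, -0.352,-0.341,0.05,1.021,0, -0.352,-0.341,0.05,1.021,0, -0.352,-0.341,0.05,1.021,0, -0.352,-0.341,0.05,1.021,0, -0.352,-0.341,0.05,1.021,0, -0.352,-0.341,0.05,1.021,0, -0.352,-0.341,0.05,1.021,0, -0.352,-0.341,0.11,1.021,0]'; python3 -m pendant '[0,0,0,0,0,0,0,0,0,0]'
python3 - <<'E'
from h import *
delta(438.5,163,3,10.6)
t=env.read_camera("top"); s=env.read_camera("side")
cv2.imwrite("pics/v1.png",np.hstack([cv2.resize(t,(400,300)),cv2.resize(s,(400,300))])[:,:,::-1])
E
```

```text
time_s: 1.3
eef_pos: [0.439, 0.174, 0.1549]
tcp_rot: [0.64, 0.768, 0.006, 0.005]
force: [2.1, 0.1, 1.1]
grip_width: 1.004
gripper_force: 0.0
time_s: 1.47
eef_pos: [0.4318, 0.1748, 0.1461]
tcp_rot: [0.64, 0.768, -0.002, -0.001]
force: [0.1, 1.0, 1.0]
grip_width: 0.998
gripper_force: 0.0
shift [-0.0128  0.005   0.1431] turn -0.0028 | now [431.8 174.8 146.1] ang 10.44 q6 0.09 t 1.5
```

View pics/v1.png

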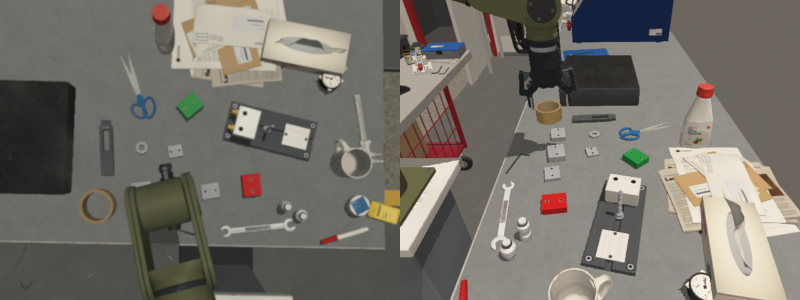

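The arm is over plate a with fingers open, clear on all sides. Descending to grip.

```bash
python3 -m pendant '[-0.013,0.005,0.05,-0.003,0, -0.013,0.005,0.08,-0.003,0, -0.013,0.005,0.11,-0.003,0, -0.013,0.005,0.13,-0.003,0, -0.013,0.005,0.143,-0.003,0, -0.013,0.005,0.143,-0.003,0, -0.013,0.005,0.143,-0.003,0]'
python3 - <<'E'
from h import *
delta(438.5,163,3,10.6)
E
```

```text
time_s: 2.15
eef_pos: [0.4407, 0.1655, 0.0059]
tcp_rot: [0.637, 0.771, 0.0, 0.0]
force: [-0.7, -0.2, 0.1]
grip_width: 1.0
gripper_force: 0.0
shift [-0.002  -0.0027  0.0029] turn 0.0051 | now [440.7 165.5   5.9] ang 10.89 q6 0.05 t 2.1
```

```bash
python3 -m pendant '[-0.002,-0.002,0.002,0,0, -0.002,-0.002,0.002,0,0, -0.002,-0.002,0.002,0,0.8, -0.002,-0.002,0.002,0,0.8, -0.002,-0.002,0.002,0,0.8, -0.002,-0.002,0.002,0,0.8, -0.002,-0.002,0.002,0,0.8, -0.002,-0.002,0.002,0,0.8, -0.002,-0.002,0.002,0,0.8]'
python3 - <<'E'
from h import *
delta(438.5,163,3,10.6)
E
```

```text
time_s: 2.9
eef_pos: [0.4396, 0.1621, 0.0042]
tcp_rot: [0.638, 0.77, 0.001, 0.0]
force: [-1.7, -0.0, 6.1]
grip_width: 0.572
gripper_force: 65.5
shift [ 0.0011 -0.0009  0.0012] turn 0.0028 | now [439.6 162.1   4.2] ang 10.76 q6 0.05 t 2.9
```

```bash
python3 -m pendant '[0,0,-0.03,0,0.8, 0,0,-0.07,0,0.8, 0,0,-0.11,0,0.8, -0.347,0.089,-0.116,0.41,0.8, -0.347,0.089,-0.116,0.41,0.8, -0.347,0.089,-0.116,0.41,0.8, -0.347,0.089,-0.116,0.41,0.8, -0.347,0.089,-0.116,0.41,0.8, -0.347,0.089,-0.116,0.41,0.8, -0.347,0.089,-0.116,0.41,0.8, -0.347,0.089,-0.116,0.41,0.8, -0.347,0.089,-0.116,0.41,0.8]'; python3 -m pendant '[0,0,0,0,0.8, 0,0,0,0,0.8, 0,0,0,0,0.8, 0,0,0,0,0.8]'
python3 - <<'E'
from h import *
delta(591.9,-162.2,23,-12.7)
E
```

```text
time_s: 3.9
eef_pos: [0.5912, -0.166, 0.1175]
tcp_rot: [0.782, 0.623, -0.001, -0.0]
force: [0.7, 0.3, -3.6]
grip_width: 0.568
gripper_force: 64.9
time_s: 4.23
eef_pos: [0.5898, -0.161, 0.1178]
tcp_rot: [0.781, 0.625, -0.001, -0.001]
force: [0.5, 0.3, -4.3]
grip_width: 0.563
gripper_force: 64.9
shift [-0.0008  0.0025  0.0948] turn 0.0007 | now [ 589.8 -161.   117.8] ang -12.66 q6 -0.13 t 4.2
```

```bash
python3 -m pendant '[-0.001,0.0025,0.04,0,0.8, -0.001,0.0025,0.07,0,0.8, -0.001,0.0025,0.086,0,0.8, -0.001,0.0025,0.091,0,0.8, -0.001,0.0025,0.091,0,0.8, -0.001,0.0025,0.091,0,0.8]'
python3 - <<'E'
from h import *
delta(591.9,-162.2,20.2,-12.7)
E
```

```text
time_s: 4.73
eef_pos: [0.5938, -0.1633, 0.0291]
tcp_rot: [0.781, 0.625, 0.0, 0.001]
force: [0.3, 0.0, -3.4]
grip_width: 0.573
gripper_force: 64.8
shift [ 0.0007 -0.0021  0.0089] turn 0.0007 | now [ 593.8 -163.3   29.1] ang -12.66 q6 -0.13 t 4.7
```

```bash
for i in 1 2 3; do python3 -m pendant '[0,0,0,0,0.8]' | grep eef; done; python3 -c "
from h import *
for i in range(4):
    env.read_camera('top'); print(env.get_obs()['eef_pos'])
delta(591.9,-162.2,20.2,-12.7)"
```

```text
eef_pos: [0.5948, -0.164, 0.0304]
eef_pos: [0.5948, -0.1642, 0.0305]
eef_pos: [0.5944, -0.1642, 0.03]
[ 0.59412578 -0.16418227  0.02959786]
[ 0.59389478 -0.16412046  0.02925322]
[ 0.59363333 -0.16404099  0.02888169]
[ 0.593462   -0.16401264  0.02862647]
shift [ 0.0014 -0.0019  0.0084] turn -0.0004 | now [ 593.5 -164.    28.6] ang -12.72 q6 -0.13 t 5.2
```

```bash
python3 -m pendant '[0,0,0,0,0.8,0,0,0,0,0.8,0,0,0,0,0.8,0,0,0,0,0.8,0,0,0,0,0.8,0,0,0,0,0.8,0,0,0,0,0.8,0,0,0,0,0.8]' | grep eef;  python3 -c "
from h import *
delta(591.9,-162.2,20.2,-12.7)"
```

```text
eef_pos: [0.5932, -0.1639, 0.0281]
shift [ 0.0013 -0.0017  0.0079] turn -0.0004 | now [ 593.2 -163.9   28.1] ang -12.72 q6 -0.13 t 5.8
```

Settled. Correcting and lowering onto the pad.

```bash
python3 -m pendant '[0.0013,-0.0013,0.002,0,0.8, 0.0013,-0.0013,0.004,0,0.8, 0.0013,-0.0013,0.006,0,0.8, 0.0013,-0.0013,0.007,0,0.8, 0.0013,-0.0013,0.008,0,0.8, 0.0013,-0.0013,0.008,0,0.8, 0.0013,-0.0013,0.008,0,0.8, 0.0013,-0.0013,0.008,0,0.8, 0.0013,-0.0013,0.008,0,0.8, 0.0013,-0.0013,0.008,0,0.8]';  python3 -c "
from h import *
delta(591.9,-162.2,20.2,-12.7)"
```

```text
time_s: 6.68
eef_pos: [0.5924, -0.1623, 0.0202]
tcp_rot: [0.781, 0.624, 0.0, 0.0]
force: [-0.7, 0.5, -2.8]
grip_width: 0.567
gripper_force: 65.0
shift [ 0.     -0.0005  0.    ] turn -0.0003 | now [ 592.4 -162.3   20.2] ang -12.72 q6 -0.13 t 6.7
```

```bash
python3 -m pendant '[0,0,0.001,0,0.8, 0,0,0.0012,0,0.8, 0,0,0.0012,0,0.8, 0,0,0.0012,0,0.8, 0,0,0.0012,0,0.8, 0,0,0.0012,0,0, 0,0,0.0012,0,0, 0,0,0.0012,0,0, 0,0,0.0012,0,0, 0,0,0.0012,0,0, 0,0,-0.03,0,0, 0,0,-0.07,0,0]'; python3 -m pendant '[0,0,-0.03,0,0, 0.1,0,-0.04,0,0, 0.141,0,-0.04,0,0, 0.2,0,-0.04,0,0, 0.24,0,-0.04,0,0,0.24,0,-0.04,0,0]'
python3 - <<'E'
from h import *
im=env.read_camera("top"); cv2.imwrite("pics/v2.png",cv2.resize(im[120:340,240:520],None,fx=2.7,fy=2.7,interpolation=cv2.INTER_CUBIC)[:,:,::-1])
print("stack a",*rect(ray("top",blob(im,(445,185,505,250),118,185),.036)))
delta(436.5,75.2,60,9.7)
E
```

```text
time_s: 7.68
eef_pos: [0.5888, -0.1611, 0.0859]
tcp_rot: [0.781, 0.624, -0.003, -0.004]
force: [0.5, -1.2, -0.1]
grip_width: 1.0
gripper_force: 0.0
time_s: 8.18
eef_pos: [0.6384, 0.0424, 0.1299]
tcp_rot: [0.781, 0.624, 0.0, 0.0]
force: [1.2, -1.5, -0.3]
grip_width: 1.0
gripper_force: 0.0
stack a [ 590.2 -155.4] [72.4 60.2] 76.0
shift [-0.019  -0.2038  0.0698] turn -0.3869 | now [639.4  49.4 130.2] ang -12.47 q6 0.21 t 8.2
```

View pics/v2.png

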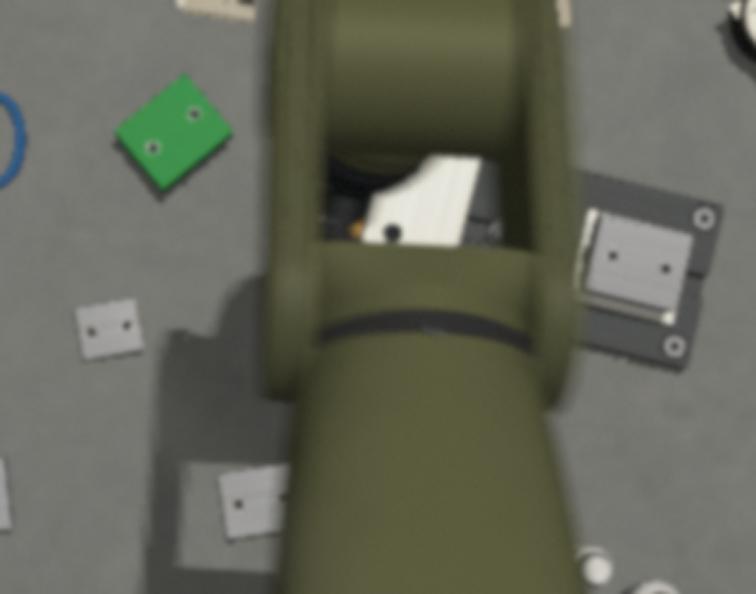

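Plate a stands on the pad, top face at crop (638,262), squared with the slot. Next is plate c.

```bash
python3 -m pendant '[-0.019,-0.204,0,-0.387,0, -0.019,-0.204,0,-0.387,0, -0.019,-0.204,0,-0.387,0, -0.019,-0.204,0,-0.387,0, -0.019,-0.204,0.04,-0.387,0, -0.019,-0.204,0.08,-0.387,0, -0.019,-0.204,0.1,-0.387,0, -0.019,-0.204,0.1,-0.387,0, -0.019,-0.204,0.1,-0.387,0, -0.019,-0.204,0.1,-0.387,0, -0.019,-0.204,0.1,-0.387,0, -0.019,-0.204,0.1,-0.387,0]'; python3 -m pendant '[0,0,0,0,0,0,0,0,0,0,0,0,0,0,0,0,0,0,0,0,0,0,0,0,0]' |grep eef
python3 - <<'E'
from h import *
im=env.read_camera("top")
for lo,hi in((110,165),(118,172)):print("stack a",*rect(ray("top",blob(im,(452,194,500,246),lo,hi),.036)))
print(im[222,455:500,0],im[215:246,476,0])
delta(436.9,75.2,1,9.7)
E
```

```text
time_s: 9.23
eef_pos: [0.4373, 0.0669, 0.0319]
tcp_rot: [0.647, 0.763, 0.001, 0.002]
force: [0.0, 0.5, -0.2]
grip_width: 0.997
gripper_force: 0.0
eef_pos: [0.4349, 0.067, 0.0296]
stack a [ 590.2 -155.2] [71.8 61.1] 76.9
stack a [ 590.1 -155.2] [71.1 60.5] 76.9
[107  79 100 128 144 148 148 148 148 148 147 147 147 146 147 145 145 145
 145 145 146 146 146 147 147 147 147 147 147 146 143 142 143 146 146 146
 144 131 104  74  58  54  53  48  52] [149 150 149 149 147 147 148 146 145 145 146 147 147 146 144 138 117  91
  91 104 109  97  74  62  68  72  75  74  74  73  73]
shift [0.0078 0.0034 0.0285] turn -0.0043 | now [434.8  67.   29.5] ang 9.45 q6 -0.13 t 9.7
```

```bash
python3 -m pendant '[0.008,0.003,0.01,-0.004,0, 0.008,0.003,0.02,-0.004,0, 0.008,0.003,0.028,-0.004,0, 0.008,0.003,0.028,-0.004,0, 0.008,0.003,0.028,-0.004,0, 0.008,0.003,0.028,-0.004,0, 0.008,0.003,0.028,-0.004,0, 0.008,0.003,0.028,-0.004,0, 0.008,0.003,0.028,-0.004,0]' |grep eef
cat >> h.py <<'E'
def face(im,box,lo,hi,z,k=8,r=35):
    x0,y0,x1,y1=box
    g=cv2.resize(cv2.cvtColor(im,cv2.COLOR_RGB2GRAY)[y0:y1,x0:x1],None,fx=k,fy=k,interpolation=cv2.INTER_CUBIC)
    m=((g>=lo)&(g<=hi)).astype(np.uint8)
    m=cv2.morphologyEx(m,cv2.MORPH_CLOSE,np.ones((51,51)),borderValue=0); m=cv2.morphologyEx(m,cv2.MORPH_OPEN,np.ones((r,r)))
    cs,_=cv2.findContours(m,cv2.RETR_EXTERNAL,cv2.CHAIN_APPROX_NONE); c=max(cs,key=cv2.contourArea)[:,0]
    return rect(ray("top",(c+.5)/k-.5+[x0,y0],z))
E
python3 - <<'E'
from h import *
im=env.read_camera("top")
for hi in (158,165): print(face(im,(448,190,502,248),125,hi,.036,r=85))
delta(436.9,75.2,0.5,9.7)
E
```

```text
eef_pos: [0.4369, 0.0753, 0.0019]
(array([ 594.5, -155.7]), array([69.6, 50.3]), 81.2)
(array([ 594.5, -155.7]), array([69.6, 50.3]), 81.2)
shift [-0.0002  0.      0.0014] turn -0.0004 | now [436.8  75.4   1.9] ang 9.68 q6 -0.12 t 10.5
```

```bash
python3 -m pendant '[0,0,0.001,0,0.9, 0,0,0.001,0,0.9, 0,0,0.001,0,0.9, 0,0,0.001,0,0.9, 0,0,0.001,0,0.9, 0,0,0.001,0,0.9, 0,0,0.001,0,0.9, 0,0,0.001,0,0.9]'
python3 - <<'E'
from h import *
im=env.read_camera("top")
x0,y0,x1,y1=448,190,504,250;k=8
g=cv2.resize(cv2.cvtColor(im,cv2.COLOR_RGB2GRAY)[y0:y1,x0:x1],None,fx=k,fy=k,interpolation=cv2.INTER_CUBIC)
bh=cv2.morphologyEx(g,cv2.MORPH_BLACKHAT,np.ones((41,41)))
n,l,s,c=cv2.connectedComponentsWithStats((bh>35).astype(np.uint8))
for i in range(1,n):
    p=(c[i]+.5)/k-.5+[x0,y0]; print(s[i],p,ray("top",p,.036)*1e3)
cv2.imwrite("pics/a3.png",cv2.cvtColor(g,cv2.COLOR_GRAY2BGR))
E
```

```text
time_s: 11.17
eef_pos: [0.437, 0.0754, 0.0009]
tcp_rot: [0.645, 0.764, 0.0, 0.0]
force: [0.8, 0.9, 2.8]
grip_width: 0.468
gripper_force: 61.5
[409  39  18  10 136] [499.72426471 195.01378676] [[ 631.31664016 -201.09297807   36.        ]]
[440  46   8   8  49] [503.09311224 195.72831633] [[ 630.21835323 -206.92143842   36.        ]]
[417  80  13  14 146] [500.43150685 200.42808219] [[ 621.9720328  -202.33847209   36.        ]]
[  57   85   61  215 4089] [458.03339753 213.94092382] [[ 596.90920995 -129.30445244   36.        ]]
[393 111   7   7  29] [497.10991379 203.84267241] [[ 615.92970681 -196.61469319   36.        ]]
[141 187  23  23 420] [466.56279762 214.30297619] [[ 596.62977131 -143.99922841   36.        ]]
[296 225  26  25 496] [486.12147177 219.17489919] [[ 589.02264088 -177.74301838   36.        ]]
[  0 285  14  44 548] [448.29972628 227.8229927 ] [[ 572.63429786 -112.73593177   36.        ]]
[294 353  13  13 126] [485.03571429 234.37599206] [[ 562.83352785 -175.97708793   36.        ]]
[314 409  21  24 399] [488.10792607 242.14332707] [[ 549.626352   -181.31326015   36.        ]]
[328 459  14  14 152] [489.38322368 247.78371711] [[ 540.01085901 -183.54080669   36.        ]]
```

View pics/a3.png

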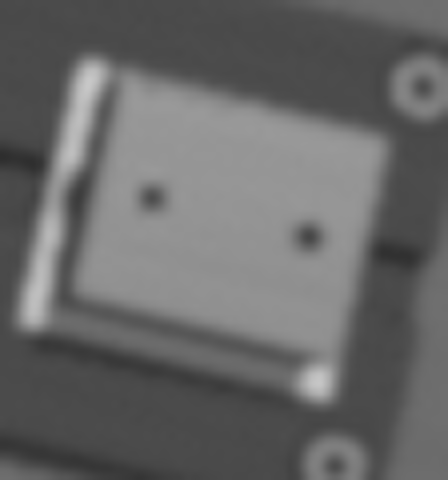

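The crop shows plate a centred at (592.8,-160.9), 77.3°, within 1 mm of the pad centre. Carrying c over.

```bash
python3 -m pendant '[0,0,-0.03,0,0.9, 0,0,-0.07,0,0.9, 0,0,-0.11,0,0.9, -0.259,0.1136,-0.11,0.391,0.9, -0.259,0.1136,-0.11,0.391,0.9, -0.259,0.1136,-0.11,0.391,0.9, -0.259,0.1136,-0.11,0.391,0.9, -0.259,0.1136,-0.11,0.391,0.9, -0.259,0.1136,-0.11,0.391,0.9, -0.259,0.1136,-0.11,0.391,0.9, -0.259,0.1136,-0.11,0.391,0.9, -0.259,0.1136,-0.11,0.391,0.9]' | grep grip; python3 -m pendant '[0,0,0.02,0,0.9, 0,0,0.04,0,0.9, 0,0,0.05,0,0.9, 0,0,0.06,0,0.9, 0,0,0.06,0,0.9, 0,0,0.06,0,0.9, 0,0,0.06,0,0.9, 0,0,0.06,0,0.9, 0,0,0.06,0,0.9]'
python3 - <<'E'
from h import *
delta(592.7,-161.1,37,-12.7)
E
```

```text
grip_width: 0.472
gripper_force: 61.9
time_s: 12.97
eef_pos: [0.5929, -0.1611, 0.0518]
tcp_rot: [0.781, 0.624, 0.001, 0.001]
force: [-1.1, 0.0, -1.3]
grip_width: 0.469
gripper_force: 61.8
shift [-0.0001 -0.0002  0.0148] turn -0.0003 | now [ 592.9 -161.1   51.8] ang -12.71 q6 -0.13 t 13.0
```

```bash
python3 -m pendant '[0,0,0.005,0,0.9, 0,0,0.01,0,0.9, 0,0,0.013,0,0.9, 0,0,0.014,0,0.9, 0,0,0.0145,0,0.9, 0,0,0.0145,0,0.9, 0,0,0.0145,0,0.9, 0,0,0.0145,0,0.9]';  python3 -c "
from h import *
delta(592.7,-161.1,36.9,-12.7)"
```

```text
time_s: 13.63
eef_pos: [0.5919, -0.1608, 0.0369]
tcp_rot: [0.781, 0.624, -0.0, -0.001]
force: [-3.9, 1.2, 6.3]
grip_width: 0.472
gripper_force: 62.7
shift [-0.0001  0.0009 -0.    ] turn -0.0003 | now [ 591.9 -160.8   36.9] ang -12.72 q6 -0.13 t 13.6
```

```bash
python3 -m pendant '[0,0,0,0,0, 0,0,0,0,0, 0,0,0,0,0, 0,0,0,0,0, 0,0,0,0,0, 0,0,-0.03,0,0, 0,0,-0.06,0,0, 0,0,-0.09,0,0, 0.1,-0.04,-0.09,-0.423,0, 0.2,-0.08,-0.09,-0.423,0, 0.3,-0.11,-0.09,-0.423,0, 0.318,-0.1195,-0.09,-0.423,0]' | tail -3; python3 -m pendant '[0.318,0,0,0,0]' >/dev/null & sleep 0; wait
python3 - <<'E'
from h import *
im=env.read_camera("top")
delta(545.3,175.5,60,11.5)
E
```

```text
force: [0.4, 0.8, -0.8]
grip_width: 0.999
gripper_force: 0.0
shift [0.1222 0.0126 0.0665] turn 0.0047 | now [557.9  53.  125.9] ang 11.77 q6 -0.21 t 14.8
```

```bash
python3 -m pendant '[0,0,0,0,0,0,0,0,0,0,0,0,0,0,0,0,0,0,0,0,0,0,0,0,0]' >/dev/null;  python3 - <<'E'
from h import *
delta(545.3,175.5,40,11.5)
E
```

```text
shift [0.1323 0.0112 0.0859] turn -0.0019 | now [560.4  43.6 125.9] ang 11.39 q6 -0.22 t 15.2
```

```bash
python3 -m pendant '[0.132,0.011,0,0,0, 0.132,0.011,0,0,0, 0.132,0.011,0.03,0,0, 0.132,0.011,0.06,0,0, 0.132,0.011,0.086,0,0, 0.132,0.011,0.086,0,0,0.132,0.011,0.086,0,0,0.132,0.011,0.086,0,0,0.132,0.011,0.086,0,0,0.132,0.011,0.086,0,0]' | grep eef;  python3 - <<'E'
from h import *
delta(545.3,175.5,1,11.5)
E
```

```text
eef_pos: [0.5466, 0.1761, 0.0426]
shift [-0.0004 -0.0016  0.0416] turn -0.001 | now [546.6 176.1  42.6] ang 11.44 q6 0.02 t 16.0
```

```bash
python3 -m pendant '[-0.0004,-0.001,0.015,0,0, -0.0004,-0.001,0.03,0,0, -0.0004,-0.001,0.038,0,0, -0.0004,-0.001,0.041,0,0, -0.0004,-0.001,0.041,0,0, -0.0004,-0.001,0.041,0,0, -0.0004,-0.001,0.041,0,0, -0.0004,-0.001,0.041,0,0, -0.0004,-0.001,0.041,0,0]' | grep eef;  python3 - <<'E'
from h import *
im=env.read_camera("top")
x0,y0,x1,y1=452,190,504,250;k=8
g=cv2.resize(cv2.cvtColor(im,cv2.COLOR_RGB2GRAY)[y0:y1,x0:x1],None,fx=k,fy=k,interpolation=cv2.INTER_CUBIC)
bh=cv2.morphologyEx(g,cv2.MORPH_BLACKHAT,np.ones((41,41)))
n,l,s,c=cv2.connectedComponentsWithStats((bh>35).astype(np.uint8))
for i in range(1,n):
    p=(c[i]+.5)/k-.5+[x0,y0]
    if s[i][4]>250: print(s[i],p,ray("top",p,.048)*1e3)
cv2.imwrite("pics/c3.png",g)
delta(545.3,175.5,1,11.5)
E
```

```text
eef_pos: [0.5442, 0.1761, -0.0002]
[  28   86   56  207 2912] [458.0325807  213.54369849] [[ 596.34519828 -126.2818635    48.        ]]
[ 88 145  15  55 312] [463.44030449 211.0088141 ] [[ 600.88107501 -135.46023751   48.        ]]
[   0  148   16  104 1166] [452.2551458  213.66005575] [[ 595.91628149 -116.45117      48.        ]]
[134 185  25  27 541] [469.87003235 214.286622  ] [[ 595.55233818 -146.44337351   48.        ]]
[268 218  26  27 542] [486.53736162 218.44718635] [[ 589.12947298 -174.86709168   48.        ]]
[  65  297  224   63 3040] [474.34564145 230.67212171] [[ 567.85918169 -154.20994011   48.        ]]
[282 409  23  24 445] [488.15014045 242.13384831] [[ 548.95308371 -177.76383139   48.        ]]
shift [-0.0008  0.0011 -0.0014] turn 0.0004 | now [ 5.44e+02  1.76e+02 -4.00e-01] ang 11.52 q6 0.02 t 16.8
```

View pics/c3.png

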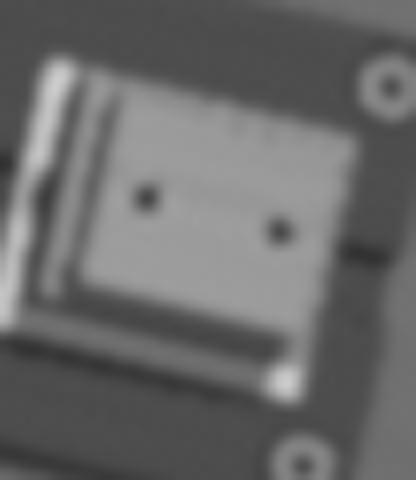

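Plate c sits centred on a: (592.3,-160.7) at 77.3°, within 0.6 mm. Gripping d.

```bash
python3 -m pendant '[-0.0008,0.001,-0.0014,0,0, -0.0008,0.001,-0.0014,0,0, -0.0008,0.001,-0.0014,0,1, -0.0008,0.001,-0.0014,0,1, -0.0008,0.001,-0.0014,0,1, -0.0008,0.001,-0.0014,0,1, -0.0008,0.001,-0.0014,0,1, -0.0008,0.001,-0.0014,0,1, -0.0008,0.001,-0.0014,0,1, -0.0008,0.001,-0.0014,0,1]';python3 - <<'E'
from h import *
im=env.read_camera("top")
delta(592.4,-160.8,120,-12.7)
E
```

```text
time_s: 17.65
eef_pos: [0.5451, 0.1754, 0.0007]
tcp_rot: [0.633, 0.774, 0.0, 0.0]
force: [-0.5, 0.0, 2.7]
grip_width: 0.373
gripper_force: 59.8
shift [-0.3389 -0.0207 -0.1193] turn 0.4226 | now [545.1 175.4   0.7] ang 11.52 q6 0.02 t 17.7
```

```bash
python3 -m pendant '[0,0,-0.03,0,1, 0,0,-0.07,0,1, 0,0,-0.11,0,1, -0.339,-0.0207,-0.12,0.4226,1, -0.339,-0.0207,-0.12,0.4226,1, -0.339,-0.0207,-0.12,0.4226,1, -0.339,-0.0207,-0.12,0.4226,1, -0.339,-0.0207,-0.12,0.4226,1, -0.339,-0.0207,-0.12,0.4226,1, -0.339,-0.0207,-0.12,0.4226,1, -0.339,-0.0207,-0.12,0.4226,1, -0.339,-0.0207,-0.12,0.4226,1]' | grep grip; python3 -m pendant '[0,0,0,0,1, 0,0,0,0,1, 0,0,0.02,0,1, 0,0,0.04,0,1, 0,0,0.055,0,1, 0,0,0.06,0,1, 0,0,0.06,0,1, 0,0,0.06,0,1, 0,0,0.06,0,1, 0,0,0.06,0,1, 0,0,0.06,0,1]'
python3 - <<'E'
from h import *
delta(592.4,-160.8,48.7,-12.7)
E
```

```text
grip_width: 0.372
gripper_force: 60.0
time_s: 19.62
eef_pos: [0.593, -0.1611, 0.0618]
tcp_rot: [0.781, 0.625, 0.001, 0.001]
force: [-0.0, 0.6, -0.2]
grip_width: 0.371
gripper_force: 60.0
shift [ 0.0002 -0.0007  0.0131] turn 0.0002 | now [ 593.  -161.1   61.8] ang -12.69 q6 -0.13 t 19.6
```

```bash
python3 -m pendant '[0,0,0.005,0,1, 0,0,0.009,0,1, 0,0,0.011,0,1, 0,0,0.012,0,1, 0,0,0.0125,0,1, 0,0,0.0125,0,1, 0,0,0.0125,0,1, 0,0,0.0125,0,1]';  python3 -c "
from h import *
delta(592.4,-160.8,48.7,-12.7)"
```

```text
time_s: 20.28
eef_pos: [0.5919, -0.161, 0.0487]
tcp_rot: [0.781, 0.625, -0.0, -0.001]
force: [-3.9, 1.2, 5.8]
grip_width: 0.371
gripper_force: 60.7
shift [ 0.0003  0.0004 -0.    ] turn -0.0001 | now [ 591.9 -161.    48.7] ang -12.7 q6 -0.13 t 20.3
```

```bash
python3 -m pendant '[0,0,0,0,0, 0,0,0,0,0, 0,0,0,0,0, 0,0,0,0,0, 0,0,0,0,0, 0,0,-0.03,0,0, 0,0,-0.06,0,0, 0,0,-0.09,0,0, 0.06,0,-0.09,0.3,0, 0.1,0,-0.09,0.5,0, 0.15,0,-0.09,0.7,0, 0.2,-0.0,-0.09,0.8,0]' | tail -3;  python3 -m pendant '[0,0,0,0,0]' >/dev/null
python3 - <<'E'
from h import *
im=env.read_camera("top"); x0,y0,x1,y1=145,180,197,294
t=cv2.resize(im[y0:y1,x0:x1],None,fx=5,fy=5,interpolation=cv2.INTER_CUBIC)
s=env.read_camera("side"); s2=cv2.resize(s[175:205,265:355],None,fx=5,fy=5,interpolation=cv2.INTER_CUBIC)
h=np.zeros((570,720,3),np.uint8); h[:,:260]=t; h[:150,265:715]=s2
k=cv2.resize(im[185:250,448:505],None,fx=6,fy=6,interpolation=cv2.INTER_CUBIC); h[160:550,270:612]=k
cv2.imwrite("pics/strap.png",h[:,:,::-1])
g=im[:,:,1]; print(g[275,152:192],g[225,152:192]); print(g[185:290,164])
delta(548,366,60,-85.8)
E
```

```text
force: [0.5, -0.2, -0.5]
grip_width: 1.001
gripper_force: 0.0
[118 118 117 117 117 117 118 118 114 105  95  89  89  89  89  88  88  88
  88  88  89  88  86  87  88  87  86  86  84  76  80 101 115 121 120 121
 121 121 121 121] [118 119 119 120 122 121 116  99  86  81  81  80  72  71  88 108 119 123
 123 123 123 117 101  86  80  81  80  74  77  99 115 121 122 122 124 124
 124 124 124 123]
[120 122 121 121 120 117 110  96  86  82  82  82  81  81  81  82  86  94
 101 102 100  90  72  62  63  65  68  69  68  70  70  69  69  69  70  71
  72  73  73  72  72  74  75  74  76  75  74  75  73  75  75  74  76  74
  76  77  78  79  82  80  81  80  81  82  82  81  81  81  82  82  83  82
  83  83  83  84  83  85  84  84  85  85  86  86  86  87  88  88  88  88
  89  89  88  85  83  85  97 112 119 120 121 121 120 120 119]
shift [ 0.2347 -0.2979  0.0776] turn 0.8042 | now [627.2  -4.9 137.7] ang -39.72 q6 0.6 t 21.5
```

View pics/strap.png

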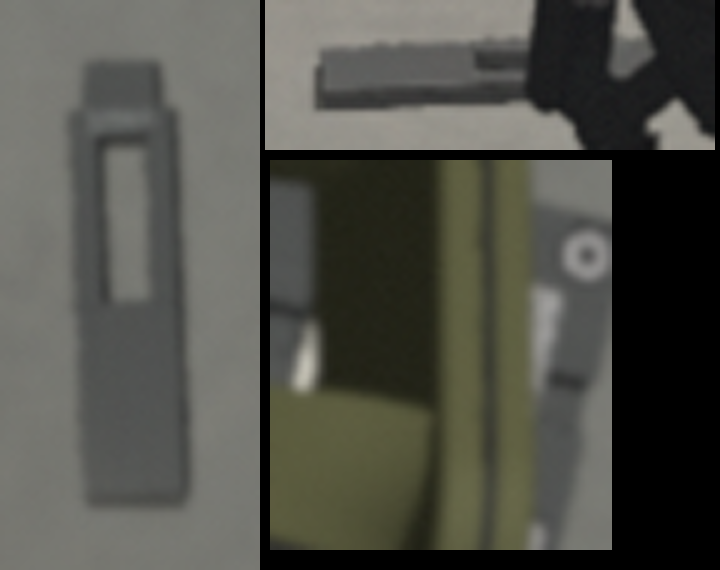

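The strap's nose end is at (168,191.6), with its centre line through (169.25,225) and (171.15,275). The arm is hiding the stack for now.

Run:
```python
from h import *
p=ray("top",[(169.25,225),(171.15,275),(168,191.6)],.012)*1e3
d=p[0]-p[1]; a=np.degrees(np.arctan2(d[1],d[0])); d/=np.linalg.norm(d); o=p[1]+d*((p[2]-p[1])@d-76)
print("origin",o,"ang",a); g=o-4*d; print("grip",g)
delta(g[0],g[1],130,a-90)
```

```text
origin [550.86938993 367.74960131  12.        ] ang 4.28847466225771
grip [546.88058915 367.45048876  12.        ]
shift [ 0.2351 -0.2997  0.0076] turn 0.8027 | now [627.2  -4.9 137.7] ang -39.72 q6 0.6 t 21.5
```

```bash
python3 -m pendant '[0.235,-0.3,0.0,0.803,0.25, 0.235,-0.3,0.0,0.803,0.25, 0.235,-0.3,0.0,0.803,0.25, 0.235,-0.3,0.0,0.803,0.25, 0.235,-0.3,0.0,0.803,0.25, 0.235,-0.3,0.0,0.803,0.25, 0.235,-0.3,0.0,0.803,0.25, 0.235,-0.3,0.0,0.803,0.25, 0.235,-0.3,0.0,0.803,0.25, 0.235,-0.3,0.0,0.803,0.25, 0.235,-0.3,0.0,0.803,0.25, 0.235,-0.3,0.0,0.803,0.25]' >/dev/null; python3 -m pendant '[0,0,0.02,0,0.25,0,0,0.04,0,0.25,0,0,0.06,0,0.25,0,0,0.08,0,0.25,0,0,0.08,0,0.25,0,0,0.08,0,0.25,0,0,0.08,0,0.25,0,0,0.08,0,0.25]' ;python3 - <<'E'
from h import *
delta(546.9,367.4,1,-85.7)
E
```

```text
time_s: 23.13
eef_pos: [0.5497, 0.3663, 0.06]
tcp_rot: [0.999, 0.035, 0.001, -0.001]
force: [0.4, -0.4, -0.2]
grip_width: 0.751
gripper_force: 0.0
shift [-0.0029 -0.0012  0.059 ] turn -0.0056 | now [549.7 366.3  60. ] ang -86.02 q6 2.01 t 23.1
```

Going down. The stack should be visible now, so I'll also check d.

```bash
python3 -m pendant '[-0.003,-0.001,0.02,-0.006,0.25,-0.003,-0.001,0.04,-0.006,0.25,-0.003,-0.001,0.052,-0.006,0.25,-0.003,-0.001,0.056,-0.006,0.25,-0.003,-0.001,0.058,-0.006,0.25,-0.003,-0.001,0.058,-0.006,0.25,-0.003,-0.001,0.058,-0.006,0.25,-0.003,-0.001,0.058,-0.006,0.25,-0.003,-0.001,0.058,-0.006,0.25]' ;python3 - <<'E'
from h import *
delta(546.9,367.4,1,-85.7)
im=env.read_camera("top")
x0,y0,x1,y1=452,190,504,250;k=8
g=cv2.resize(cv2.cvtColor(im,cv2.COLOR_RGB2GRAY)[y0:y1,x0:x1],None,fx=k,fy=k,interpolation=cv2.INTER_CUBIC)
bh=cv2.morphologyEx(g,cv2.MORPH_BLACKHAT,np.ones((41,41)))
n,l,s,c=cv2.connectedComponentsWithStats((bh>35).astype(np.uint8))
for i in range(1,n):
    p=(c[i]+.5)/k-.5+[x0,y0]
    if s[i][4]>250: print(s[i],p,ray("top",p,.056)*1e3)
t=cv2.resize(im[180:300,130:210],None,fx=4,fy=4,interpolation=cv2.INTER_CUBIC)
h=np.zeros((480,740,3),np.uint8); h[:,:416]=g[:,:,None]; h[:,420:]=t; cv2.imwrite("pics/d3.png",h[:,:,::-1])
E
```

```text
time_s: 23.88
eef_pos: [0.5457, 0.3677, 0.0011]
tcp_rot: [0.999, 0.038, 0.001, -0.0]
force: [0.4, 0.9, 0.1]
grip_width: 0.752
gripper_force: 0.0
shift [0.0011 0.0004 0.0001] turn 0.0015 | now [545.7 367.7   1.1] ang -85.62 q6 2.01 t 23.9
[  28   86   57  207 2879] [458.04226728 213.51660733] [[ 595.55899699 -124.286926     56.        ]]
[ 87 146  16  56 339] [463.37960914 211.2004056 ] [[ 599.68670382 -133.27678478   56.        ]]
[   0  149   16  104 1156] [452.24470156 213.7032872 ] [[ 595.01380844 -114.50018523   56.        ]]
[157 185  26  27 575] [472.73815217 214.3001087 ] [[ 594.8170278  -149.12084011   56.        ]]
[264 212  24  25 476] [485.97636555 217.60084034] [[ 589.76171093 -171.52128681   56.        ]]
[282 409  23  24 432] [488.1021412  242.13252315] [[ 548.49269125 -175.26824481   56.        ]]
```

View pics/d3.png

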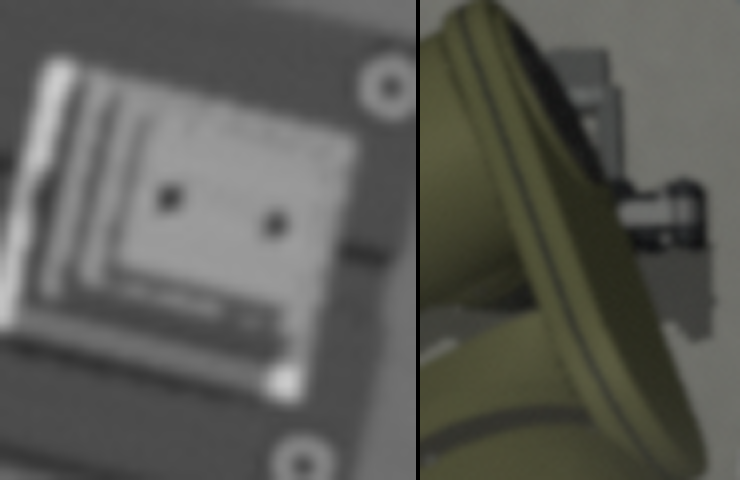

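Plate d is centred at (592.3,-160.3) and 77.3°, so the stack is good. The fingers straddle the strap; gripping it.

```bash
python3 -m pendant '[0.001,0,0.0005,0,0.25, 0.001,0,0.0005,0,1, 0.001,0,0.0005,0,1, 0.001,0,0.0005,0,1, 0.001,0,0.0005,0,1, 0.001,0,0.0005,0,1, 0.001,0,0.0005,0,1, 0.001,0,0.0005,0,1, 0.001,0,0.0005,0,1]';python3 - <<'E'
from h import *
delta(546.9,367.4,1,-85.7)
E
```

```text
time_s: 24.68
eef_pos: [0.5463, 0.3674, -0.0002]
tcp_rot: [0.999, 0.038, 0.0, -0.0]
force: [-1.3, -1.7, 4.1]
grip_width: 0.4
gripper_force: 62.4
shift [ 0.0006  0.0001 -0.0012] turn 0.0014 | now [ 5.463e+02  3.674e+02 -2.000e-01] ang -85.62 q6 2.01 t 24.7
```

Run:
```python
from h import *
u=np.array([.2198,.9755]); v=np.array([-.9755,.2198])
s=env.read_camera("side")
e=ray("side",[(329.0,303.8),(381.0,312.4)],.056)*1e3; print("edge",e[:,:2], "mid",e.mean(0)); 
im=env.read_camera("top")
b=ray("top",blob(im,(376,165,425,226),170),.056)[:,:2]*1e3
stud=np.array([610.8,-79.0]); pad=np.array([592.1,-160.9]); L=(b-pad)@u; V=(b-pad)@v
print("block top-cam along u",np.percentile(L,[0,10,50,90,100]),"v",V.min(),V.max(),"edge side",(e.mean(0)[:2]-pad)@u,"stud",(stud-pad)@u,(stud-pad)@v)
print("stack",(np.array([592.3,-160.3])-pad)@u)
```

```text
edge [[580.008059   -40.44160854]
 [654.56344656 -58.57357087]] mid [617.28575278 -49.5075897   56.        ]
block top-cam along u [117.24022735 117.82384898 146.39885589 175.52727185 176.58535815] v -38.811092581775256 39.44568368433001 edge side 114.1991247057911 stud 84.00371 -0.24022999999993463
stack 0.6292599999999795
```

```bash
python3 -m pendant '[0,0,-0.03,0,1, 0,0,-0.07,0,1, 0,0,-0.11,0,1, 0.022,0.477,-0.13,-1.2727,1, 0.022,0.477,-0.13,-1.2727,1, 0.022,0.477,-0.13,-1.2727,1, 0.022,0.477,-0.13,-1.2727,1, 0.022,0.477,-0.13,-1.2727,1, 0.022,0.477,-0.13,-1.2727,1, 0.022,0.477,-0.13,-1.2727,1, 0.022,0.477,-0.13,-1.2727,1, 0.022,0.477,-0.13,-1.2727,1]' | grep -A2 eef
python3 - <<'E'
from h import *
delta(604.4,-106.4,130,-12.7)
E
```

```text
eef_pos: [0.5885, 0.0118, 0.1224]
tcp_rot: [0.838, 0.545, -0.001, -0.001]
force: [0.6, 0.1, -3.9]
shift [-0.1016  0.0625 -0.0077] turn -0.1963 | now [588.5  11.8 122.4] ang -23.95 q6 0.35 t 25.8
```

```bash
python3 -m pendant '[-0.09,0.06,-0.007,-0.19,1,-0.09,0.06,-0.007,-0.19,1,-0.09,0.06,-0.007,-0.19,1,-0.09,0.06,-0.007,-0.19,1,-0.09,0.06,-0.007,-0.19,1,-0.09,0.06,-0.007,-0.19,1,-0.09,0.06,-0.007,-0.19,1,-0.09,0.06,-0.007,-0.19,1,-0.09,0.06,-0.007,-0.19,1]' | grep -A2 eef
python3 - <<'E'
from h import *
delta(604.4,-106.4,125,-12.7)
E
```

```text
eef_pos: [0.6074, -0.092, 0.1309]
tcp_rot: [0.784, 0.62, -0.0, -0.0]
force: [-0.4, 1.2, -3.6]
shift [-0.0147  0.0004  0.0059] turn -0.0106 | now [607.4 -92.  130.9] ang -13.31 q6 -0.01 t 26.5
```

```bash
python3 -m pendant '[-0.0147,0.0004,0.006,-0.0106,1,-0.0147,0.0004,0.006,-0.0106,1,-0.0147,0.0004,0.006,-0.0106,1,-0.0147,0.0004,0.006,-0.0106,1,-0.0147,0.0004,0.006,-0.0106,1,-0.0147,0.0004,0.006,-0.0106,1,-0.0147,0.0004,0.006,-0.0106,1,-0.0147,0.0004,0.006,-0.0106,1]' | grep -A2 eef
python3 - <<'E'
from h import *
delta(604.4,-106.4,105,-12.7)
s=env.read_camera("side"); t=env.read_camera("top")
h=np.hstack([cv2.resize(s[240:420,290:410],None,fx=3.3,fy=3.3,interpolation=cv2.INTER_CUBIC),cv2.resize(t[150:330,380:500],None,fx=3.3,fy=3.3,interpolation=cv2.INTER_CUBIC)]);cv2.imwrite("pics/hold.png",h[:,:,::-1])
E
```

```text
eef_pos: [0.6047, -0.1075, 0.1255]
tcp_rot: [0.781, 0.624, 0.0, 0.0]
force: [-0.6, 0.8, -3.4]
shift [ 0.001  -0.0006  0.0205] turn -0.0014 | now [ 604.7 -107.5  125.5] ang -12.78 q6 -0.04 t 27.2
```

View pics/hold.png

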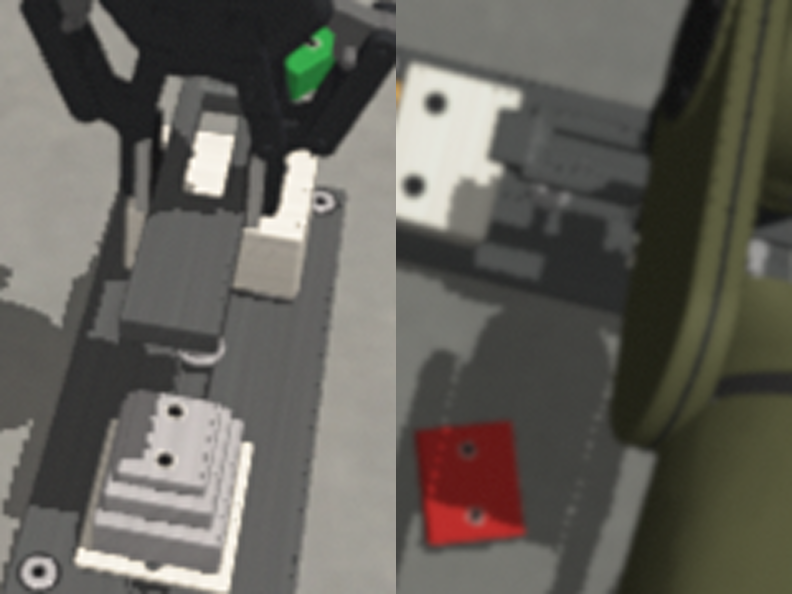

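The side view shows the strap level over the stack line, nose towards the block and heel face at crop (123,337)-(218,352). I'll check its pose by projection.

Run:
```python
from h import *
u=np.array([.2198,.9755,0]); v=np.array([-.9755,.2198,0])
t=np.array([604.7,-107.5,125.6]); o=t+4.6*u
for du,dv,dz in((-76,18,0),(-76,-18,0),(-76,18,12),(-76,-18,12),(-8,8,12),(-8,-8,12)):
    p=proj("side",(o+du*u+dv*v+[0,0,dz])/1e3)[0]; print(du,dv,dz,"crop",(p-[290,240]+.5)*3.3)
d=proj("side",np.array([[592.3,-160.3,56]])/1e3)[0]; print("d centre",(d-[290,240]+.5)*3.3)
```

```text
-76 18 0 crop [118.60455821 339.97935389]
-76 -18 0 crop [219.53820375 356.93048765]
-76 18 12 crop [118.81119816 317.08925275]
-76 -18 12 crop [221.0679856  333.98809289]
-8 8 12 crop [179.8781803  187.62155829]
-8 -8 12 crop [221.4870686  193.82263688]
d centre [170.76308087 433.62414444]
```

```bash
python3 -m pendant '[0.0005,-0.0005,0.01,0,1, 0.0005,-0.0005,0.02,0,1, 0.0005,-0.0005,0.03,0,1, 0.0005,-0.0005,0.038,0,1, 0.0005,-0.0005,0.045,0,1, 0.0005,-0.0005,0.045,0,1, 0.0005,-0.0005,0.045,0,1, 0.0005,-0.0005,0.045,0,1, 0.0005,-0.0005,0.045,0,1]'
python3 - <<'E'
from h import *
delta(604.4,-106.4,56,-12.7)
E
```

```text
time_s: 28.05
eef_pos: [0.6049, -0.1072, 0.0811]
tcp_rot: [0.781, 0.624, 0.0, 0.001]
force: [-0.1, -0.9, -3.5]
grip_width: 0.401
gripper_force: 61.7
shift [ 0.0007 -0.0007  0.0251] turn -0.0016 | now [ 604.9 -107.2   81.1] ang -12.79 q6 -0.04 t 28.1
```

The stud is in the slot with no contact force. Lowering on.

```bash
python3 -m pendant '[0.0005,-0.0006,0.008,-0.001,1, 0.0005,-0.0006,0.014,-0.001,1, 0.0005,-0.0006,0.018,-0.001,1, 0.0005,-0.0006,0.021,-0.001,1, 0.0005,-0.0006,0.022,-0.001,1, 0.0005,-0.0006,0.022,-0.001,1, 0.0005,-0.0006,0.022,-0.001,1, 0.0005,-0.0006,0.022,-0.001,1, 0.0005,-0.0006,0.022,-0.001,1, 0.0005,-0.0006,0.022,-0.001,1]'
python3 - <<'E'
from h import *
delta(604.4,-106.4,55.8,-12.7)
E
```

```text
time_s: 28.88
eef_pos: [0.604, -0.1065, 0.0587]
tcp_rot: [0.781, 0.624, 0.0, 0.0]
force: [0.9, 0.7, -3.2]
grip_width: 0.4
gripper_force: 61.7
shift [0.0002 0.0004 0.0029] turn -0.0006 | now [ 604.  -106.5   58.7] ang -12.74 q6 -0.04 t 28.9
```

```bash
python3 -m pendant '[0,0,0.001,0,1, 0,0,0.002,0,1, 0,0,0.0025,0,1, 0,0,0.003,0,1, 0,0,0.003,0,1, 0,0,0.003,0,1, 0,0,0.003,0,1]'
```

```text
time_s: 29.47
eef_pos: [0.6038, -0.1064, 0.0557]
tcp_rot: [0.781, 0.624, -0.0, -0.0]
force: [-2.6, 0.8, 2.0]
grip_width: 0.403
gripper_force: 62.2
```

```bash
python3 -m pendant '[0,0,0,0,0.2, 0,0,0,0,0.2, 0,0,0,0,0.2, 0,0,0,0,0.2, 0,0,0,0,0.2, 0,0,-0.03,0,0.2, 0,0,-0.06,0,0.2, 0,0,-0.075,0,0.2, 0.1,-0.035,-0.075,0,0.2, 0.14,-0.055,-0.075,0,0.2, 0.18,-0.07,-0.075,0,0.2, 0.2,-0.075,-0.075,0,0.2]' |tail -5; python3 -m pendant '[0.156,-0.058,0,0,0.2,0.156,-0.058,0,0,0.2,0.156,-0.058,0,0,0.2,0.156,-0.058,0,0,0.2,0.156,-0.058,0,0,0.2,0.156,-0.058,0.03,0,0.2,0.156,-0.058,0.06,0,0.2,0.156,-0.058,0.08,0,0.2,0.156,-0.058,0.08,0,0.2,0.156,-0.058,0.08,0,0.2,0.156,-0.058,0.08,0,0.2]' | grep eef
python3 - <<'E'
from h import *
delta(552.8,269.9,1,-12.7)
s=env.read_camera("side"); t=env.read_camera("top")
h=np.hstack([cv2.resize(s[260:440,280:400],None,fx=3.3,fy=3.3,interpolation=cv2.INTER_CUBIC),cv2.resize(t[140:260,360:512],None,fx=2.6,fy=4.95,interpolation=cv2.INTER_CUBIC)]) if 0 else None
a=cv2.resize(s[260:440,280:400],None,fx=3.3,fy=3.3,interpolation=cv2.INTER_CUBIC); b=cv2.resize(t[150:265,355:512],(400,293),interpolation=cv2.INTER_CUBIC)
h=np.zeros((594,800,3),np.uint8); h[:,:396]=a; h[:293,400:]=b; cv2.imwrite("pics/strapon.png",h[:,:,::-1])
E
```

```text
eef_pos: [0.5801, 0.0599, 0.1307]
tcp_rot: [0.782, 0.624, 0.0, 0.0]
force: [0.3, 1.0, -0.3]
grip_width: 0.797
gripper_force: 0.0
eef_pos: [0.5595, 0.2236, 0.0519]
shift [ 0.0436 -0.0168  0.0509] turn -0.0009 | now [559.5 223.6  51.9] ang -12.75 q6 0.51 t 31.4
```

View pics/strapon.png

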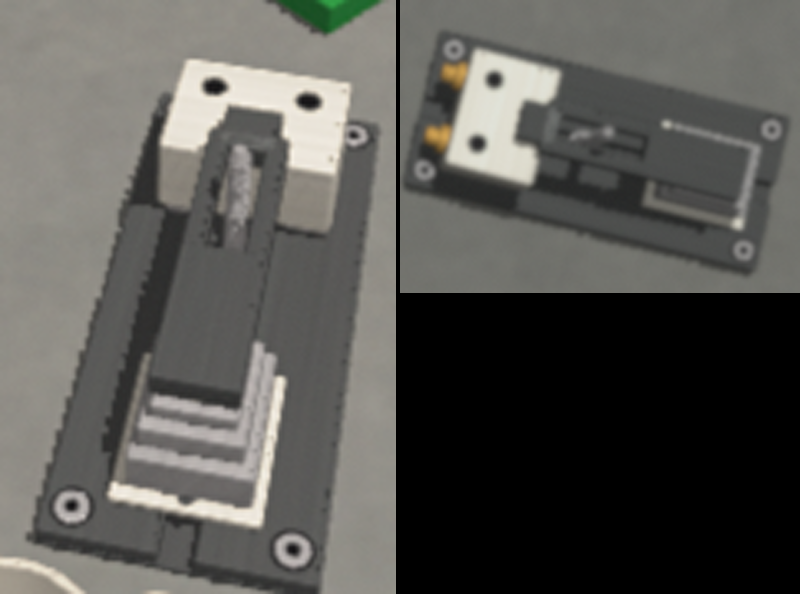

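The strap is level: nose on the block at crop (255,122), heel on the packing, stud through the slot. Next the washer.

```bash
python3 -m pendant '[0.044,-0.017,0,0,0.2,0.044,-0.017,0,0,0.2,0.044,-0.017,0.01,0,0.2,0.044,-0.017,0.01,0,0.2,0.044,-0.017,0.01,0,0.2,0.044,-0.017,0.01,0,0.2,0.044,-0.017,0.01,0,0.2,0.044,-0.017,0.01,0,0.2]' | grep eef
python3 - <<'E'
from h import *
delta(552.8,269.9,0.5,-12.7)
E
```

```text
eef_pos: [0.5517, 0.2696, 0.0405]
shift [0.0005 0.001  0.04  ] turn -0.0014 | now [551.7 269.6  40.5] ang -12.78 q6 0.59 t 32.1
```

```bash
python3 -m pendant '[0.0003,0,0.015,0,0.2,0.0003,0,0.03,0,0.2,0.0003,0,0.037,0,0.2,0.0003,0,0.039,0,0.2,0.0003,0,0.039,0,0.2,0.0003,0,0.039,0,0.2,0.0003,0,0.039,0,0.2,0.0003,0,0.039,0,0.2]' | grep eef
python3 - <<'E'
from h import *
delta(552.8,269.9,0.5,-12.7)
E
```

```text
eef_pos: [0.5522, 0.2707, 0.0023]
shift [-0.0007  0.0008  0.0018] turn -0.0006 | now [552.2 270.7   2.3] ang -12.73 q6 0.59 t 32.8
```

```bash
python3 -m pendant '[-0.0005,0.0006,0.0015,0,0.2,-0.0005,0.0006,0.0015,0,0.2,-0.0005,0.0006,0.0015,0,0.2,-0.0005,0.0006,0.0015,0,1,-0.0005,0.0006,0.0015,0,1,-0.0005,0.0006,0.0015,0,1,-0.0005,0.0006,0.0015,0,1,-0.0005,0.0006,0.0015,0,1,-0.0005,0.0006,0.0015,0,1,-0.0005,0.0006,0.0015,0,1]'
python3 - <<'E'
from h import *
delta(610.8,-79,115,-12.7)
E
```

```text
time_s: 33.65
eef_pos: [0.5524, 0.27, 0.0003]
tcp_rot: [0.781, 0.624, 0.0, 0.0]
force: [-0.5, 1.0, 3.7]
grip_width: 0.373
gripper_force: 59.8
shift [-0.3275  0.134  -0.1148] turn -0.0006 | now [5.524e+02 2.700e+02 3.000e-01] ang -12.73 q6 0.59 t 33.6
```

```bash
python3 -m pendant '[0,0,-0.03,0,1, 0,0,-0.07,0,1, 0,0,-0.11,0,1, -0.33,0.134,-0.12,0,1, -0.33,0.134,-0.12,0,1, -0.33,0.134,-0.12,0,1, -0.33,0.134,-0.12,0,1, -0.33,0.134,-0.12,0,1, -0.33,0.134,-0.12,0,1, -0.33,0.134,-0.12,0,1, -0.33,0.134,-0.12,0,1, -0.33,0.134,-0.12,0,1]' | grep -A4 eef; python3 -m pendant '[0.0025,0,0,0,1, 0.0025,0,0,0,1, 0.0025,0,0,0,1, 0.0025,0,0,0,1, 0.0025,0,0,0,1, 0.0025,0,0,0,1, 0.0025,0,0,0,1, 0.0025,0,0,0,1]' | grep eef
python3 - <<'E'
from h import *
delta(610.8,-79,115,-12.7)
s=env.read_camera("side"); t=env.read_camera("top")
a=cv2.resize(s[230:350,310:400],None,fx=4.5,fy=4.5,interpolation=cv2.INTER_CUBIC); b=cv2.resize(t[160:250,390:470],None,fx=4.5,fy=4.5,interpolation=cv2.INTER_CUBIC)
h=np.zeros((540,780,3),np.uint8); h[:,:405]=a; h[:405,410:770]=b; cv2.imwrite("pics/wash.png",h[:,:,::-1])
E
```

```text
eef_pos: [0.6099, -0.0856, 0.1195]
tcp_rot: [0.782, 0.623, -0.0, 0.0]
force: [-0.8, -0.2, 0.3]
grip_width: 0.376
gripper_force: 59.7
eef_pos: [0.6105, -0.0785, 0.1199]
shift [-0.0004  0.0004  0.0049] turn 0.0004 | now [610.5 -78.5 119.9] ang -12.68 q6 0.01 t 35.3
```

View pics/wash.png

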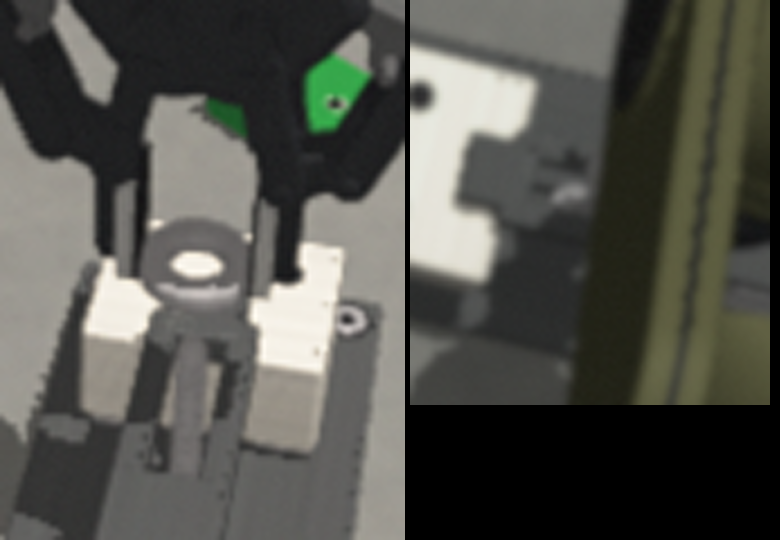

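Run:
```python
from h import *
t=np.linspace(0,2*np.pi,73); u=np.array([.2198,.9755]);c=np.array([610.5,-78.5])
for z in(119.6,126.6):
  for r in(18,8):
    P=np.c_[c[0]+r*np.cos(t),c[1]+r*np.sin(t),np.full(73,z)]/1e3
    q=(proj("side",P)-[310,230]+.5)*4.5; print(z,r,"x",q[:,0].min(),q[:,0].max(),"y",q[:,1].min(),q[:,1].max())
im=env.read_camera("side")[230:350,310:400]; g=cv2.resize(cv2.cvtColor(im,cv2.COLOR_RGB2GRAY),None,fx=4.5,fy=4.5,interpolation=cv2.INTER_CUBIC)
print("col197",g[200:320:4,197]); print("row255",g[255,130:265:4])
```

```text
119.6 18 x 135.74420526858742 257.67412012593024 y 230.86779822511943 315.0171398060703
119.6 8 x 169.5090104739146 223.69988451236594 y 253.4908932837249 290.8754233690614
126.6 18 x 136.3066696737692 259.04174178697735 y 213.5754826880701 297.48949771501213
126.6 8 x 170.29374771761866 224.84246546614878 y 236.1304360157341 273.41021944017655
col197 [154 151 152 153 135 110  99 101 103 106 108 105 104 187 247 244 241 243
 242 207 137 100 144 193 189 153 122 112 103 106]
row255 [ 96  56  39  74 100 101 100 100 100  95  95 120 164 191 201 221 240 243
 222 186 153 128  98  90  92  98  99 100 100  88  69  76 112 117]
```

The washer is held level with its hole centre matching the TCP, right over the stud. Lowering.

```bash
python3 -m pendant '[-0.0003,0.0002,0.01,0,1, -0.0003,0.0002,0.02,0,1, -0.0003,0.0002,0.028,0,1, -0.0003,0.0002,0.034,0,1, -0.0003,0.0002,0.038,0,1, -0.0003,0.0002,0.038,0,1, -0.0003,0.0002,0.038,0,1, -0.0003,0.0002,0.038,0,1]'
python3 - <<'E'
from h import *
delta(610.7,-78.8,68.3,-12.7)
E
```

```text
time_s: 36.13
eef_pos: [0.611, -0.0796, 0.0822]
tcp_rot: [0.781, 0.624, 0.0, 0.0]
force: [-0.1, -0.1, -0.8]
grip_width: 0.379
gripper_force: 59.7
shift [ 0.0007 -0.0004  0.0139] turn -0.0007 | now [611.  -79.6  82.2] ang -12.74 q6 0.01 t 36.1
```

```bash
python3 -m pendant '[0.0004,-0.0003,0.005,0,1, 0.0004,-0.0003,0.009,0,1, 0.0004,-0.0003,0.012,0,1, 0.0004,-0.0003,0.013,0,1, 0.0004,-0.0003,0.013,0,1, 0.0004,-0.0003,0.013,0,1, 0.0004,-0.0003,0.013,0,1, 0.0004,-0.0003,0.013,0,1]'
```

```text
time_s: 36.8
eef_pos: [0.6105, -0.079, 0.0689]
tcp_rot: [0.781, 0.624, 0.0, 0.0]
force: [-0.1, -0.0, -1.4]
grip_width: 0.375
gripper_force: 59.7
```

```bash
python3 -m pendant '[0,0,0.0004,0,1, 0,0,0.0004,0,1, 0,0,0.0004,0,1, 0,0,0.0004,0,0.3, 0,0,0.0004,0,0.2, 0,0,0.0004,0,0.2, 0,0,0.0004,0,0.2, 0,0,0.0004,0,0.2, 0,0,-0.03,0,0.2, 0,0,-0.06,0,0.2, 0,0,-0.08,0,0.2, 0.03,0,-0.08,0,0.2]' | tail -6; python3 -m pendant '[0.04,0,-0.02,0,0.2, 0.08,0,-0.04,0,0.2, 0.12,0,-0.04,0,0.2, 0.16,0,-0.04,0,0.2, 0.2,0,-0.04,0,0.2, 0.24,0,-0.04,0,0.2, 0.28,0,-0.04,0,0.2, 0.3,0,-0.04,0,0.2, 0.3,0,-0.04,0,0.2, 0.3,0,-0.04,0,0.2, 0.3,0,-0.04,0,0.2]' | grep eef
python3 - <<'E'
from h import *
s=env.read_camera("side"); t=env.read_camera("top")
a=cv2.resize(s[260:440,280:400],None,fx=3.3,fy=3.3,interpolation=cv2.INTER_CUBIC); b=cv2.resize(t[150:265,355:512],(400,293),interpolation=cv2.INTER_CUBIC)
h=np.zeros((594,800,3),np.uint8); h[:,:396]=a; h[:293,400:]=b; h[296:594,400:797]=cv2.resize(t,(397,298)); cv2.imwrite("pics/final.png",h[:,:,::-1])
b=ray("top",blob(t,(373,165,425,226),170),.056)[:,:2]*1e3
print(rect(b/1e3));
E
```

```text
time_s: 37.8
eef_pos: [0.6201, -0.0534, 0.1554]
tcp_rot: [0.782, 0.623, 0.003, 0.004]
force: [1.6, 0.1, 0.8]
grip_width: 0.801
gripper_force: 0.0
eef_pos: [0.683, 0.2422, 0.1886]
(array([624.1, -17.3]), array([78.6, 59.6]), -13.7)
```

View pics/final.png

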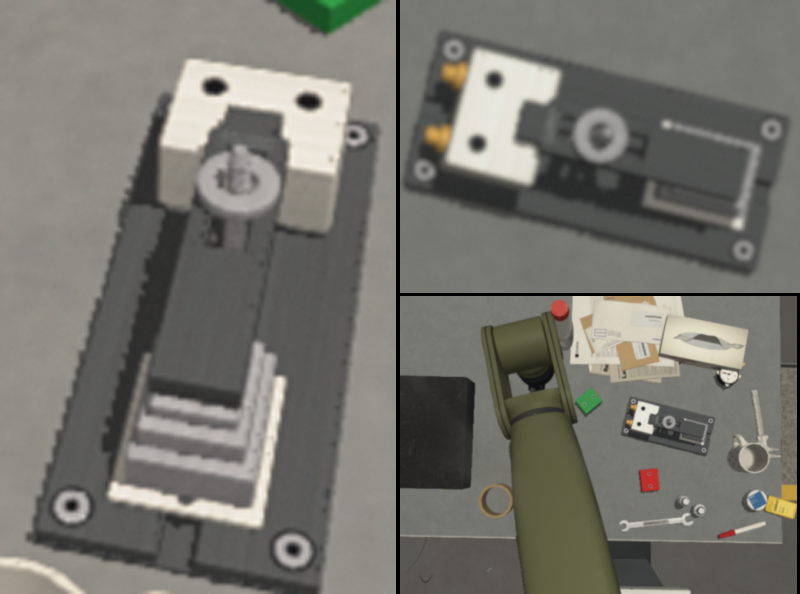

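Run:
```python
from h import *
t=np.linspace(0,2*np.pi,73);c=np.array([610.6,-79])
for z in(68,75,82):
    q=(proj("side",np.c_[c[0]+18*np.cos(t),c[1]+18*np.sin(t),np.full(73,z)]/1e3)-[280,260]+.5)*3.3; print(z,"x",q[:,0].min(),q[:,0].max(),"y",q[:,1].min(),q[:,1].max())
s=env.read_camera("side"); g=cv2.cvtColor(s,cv2.COLOR_RGB2GRAY)
print(g[300:332,348],g[300:332,356]); print(g[315,335:370])
```

```text
68 x 195.95143286887108 281.2944759951328 y 159.84306128099084 222.62256541225725
75 x 196.3288980430042 282.209672332516 y 148.27776539009687 210.9488676517972
82 x 196.71111641278205 283.13644098762285 y 136.5696381353999 199.12459245311032
[110  96  90  88  84  95 148 165 161 159 162 139 114  99 111 118 118 127
 155 170 173 175 174 151 118 100  84  78  79  84  86  88] [ 94  92  95 116 111  81 105 155 170 168 171 163 133 107 104 121 131 137
 155 167 171 171 174 163 134 112  88  75  77  81  84  85]
[129 130 130 124 123 156 170 172 173 174 155  95  93 118 100 118 135 129
 139 157 153 121 106 135 168 172 173 176 177 156  97 111 134 138 140]
```

The washer edge lies at crop y 150–217, which matches a 68–75 mm height, so it is flat on the strap. The block is unmoved and plate b untouched. Handing in.

```bash
python3 -m pendant '[0,0,0,0,0.2,0,0,0,0,0.2,0,0,0,0,0.2]' | head -2; python3 -c "
from cell import env
print(env.sign_off())"
```

```text
time_s: 39.12
eef_pos: [0.6833, 0.2422, 0.1891]
the job is handed in; nothing more can be done
None
```

The job is handed in at about 39 s: packers a, c and d are stacked on the heel pad, the strap lies level over the stud, the washer is flat on it, and by the camera the block has not shifted and packer b is still where it lay.

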